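# Step the flaring-tool turret to the cone punch

## Robot

A 7-joint arm with a two-finger parallel gripper is mounted at the origin on the work surface. World frame = base frame: x ahead of the robot, y to its left, z up, the work surface at z = 0. Lengths are in m, angles in rad, forces in N, time in s.
With the tool pointing down it reaches from about 0.35 to 0.9 m from the base axis. Payload 7.2 kg.
Tool frame: the origin (TCP) lies midway between the tips of the shut fingers; the grasp point (between the pads) lies arm.grip_point_offset behind it (arm.grip_point_offset is the distance from the TCP to the grasp point, in m); z points along the fingers, y is the direction in which the jaws open and shut (so a half turn about z gives the same grasp; the last joint's range is limited). The gripper opens to 88 mm and grips with 3 to 60 N. Pads are 20 mm wide; open, the fingers measure 115 mm over their backs; the gripper's body (75 mm by 178 mm) begins 61 mm behind the grasp point.
Start: joints at [-1.279, 0.411, -0.013, 1.596, 0.006, 1.134, -0.082], TCP at [0.22, 0.585, 0.223] pointing down, gripper open.
Joint ranges: [-2.95, 2.95], [-0.29, 1.99], [-1.47, 1.44], [0.14, 2.54], [-1.03, 4.17], [0.13, 1.85], [-2.86, 2.86]. Speed limits (rad/s): [2.39, 2.39, 3.01, 3.01, 3.14, 3.14, 3.14].

## Interface

Orientations are given as a unit quaternion [x, y, z, w].
In Python, from workcell import readout, imaging, arm gives the robot as it stands. The module is installed in compiled form; this text tells all that it offers.
- The arm moves only by the shell command python3 -m creep 'ROWS' [OPENING] [FORCE]. ROWS is JSON, a list of rows, each an object with "linear": the shift along the world's x, y, z in cm, a list of three; "delta_rot": the turn, a rotation vector about the world's x, y, z in rad, a list of three. A call has 1 to 12 rows; each row is the pose to reach, as a shift and turn from the pose measured when the call began; what a row does not reach only later rows make up. A row lasts 1/10 s, in which the tool goes at most 50 mm and 8.59 degrees, less where a joint would pass 70% of its speed; a pose out of reach is approached as far as the arm can. A call with a gripper value outside its range is refused whole. OPENING is the closure in counts, from 0 (fully open) to 255 (shut), set as the call begins (- or left out, the last holds). The fingers move at their own pace and stop on an object; FORCE is the grip in N (left out, the last holds). Time passes only in rows, so rows that repeat a pose let the fingers close. It gives the time, the measured TCP pose, the force and the opening at its end, in the units of the state.
- readout.sense(): the state, without advancing time (a new reading comes with each control period).
- imaging.get_image(name): name is "scene" or "side" or "wrist"; returns the picture (480x640x3 uint8, blue, green, red); there is no depth.
- imaging.calibration(name): a dict with "fx", "fy", "cx", "cy" (pixels), "D" ([k1, k2, p1, p2, k3] as OpenCV has them; the pictures are not rectified), "extrinsics" (4x4, takes a point from world to camera coordinates); the wrist camera has in their place "T_tool_cam" (4x4, takes a point from camera to tool coordinates, whose origin is the TCP and whose axes are the flange's). Camera axes: x right, y up, looking along -z (the intrinsics and any distortion apply to the point x, -y, -z); pixel columns grow to the right and rows downward; lengths in m; the calibration is good to about 2 mm. A picture is of the moment at which its call begins: read the wrist's pose just before it. calibration takes no time and is no camera call.
- arm.hand_in(): hands the job in, once; it reports no verdict.
The state is a dict: "clock": time; "q": joint angles; "dq": joint speeds; "effort": joint torques, N m; "tool_pos": TCP position; "eef_rot": TCP orientation; "force": force on the tool from outside, world axes, zero at the start; "ft_torque": the same for the moment, N m; "width": finger opening in m.
Only numpy, scipy, OpenCV 4.12 (cv2) and the standard library are available. Lean on these libraries where they do the work, as an engineer would, in place of code of your own. Each camera call takes 0.05 s, during which the arm holds its last target. There are 200 camera calls.

## Task

The pipe end in the flaring tool has had its first squeeze and now needs the cone. Push the upright lugs on top of the turret with a fingertip to step the turret round until the long pointed cone punch (the station with three raised pips) points straight at the pipe end in the clamp and the turret rests in its click-stop, then come away. Do not push on the punches, do not shift or lift the tool, which only stands on the table, and leave the parts lying around it alone.

Things in the scene. Friction and masses are not known exactly. Their poses are not given: they have to be found in the camera images.
- flaring_tool: Brake-pipe flaring tool, about 6.5 kg, loose on rubber feet (20 N or more sideways may slide it). Origin on the table below the turret's axis, z up, +y towards the pipe clamp. Iron foot plate 110 (x) by 290 mm, y = -150 to +140, top 16 mm up. Saddle under the turret up to 40 mm. Feed screw and nut block on the -y side, none higher than 48 mm above the table.
- clamp_top (a point): Middle of the top of the grey and steel pipe clamp, at the tool's y = 107 mm, 82 mm above the table. The clamp is 70 mm (x) by 44 mm (y); two bolt heads on it reach 91 mm. The copper brake pipe, 5.6 mm thick, leaves it on the side away from the turret, 58 mm up, and ends in a bend at y = 214, x = +45 mm.
- turret (a joint): Turret angle about its vertical axis, rad, growing anticlockwise from above; turns endlessly both ways. 0 or any full turn: cone straight at the pipe end. Spring click-stops at every quarter turn (0, pi/2, pi...), about 5 to 7 N to push at the lugs: pushed past halfway (45 deg, give or take 5) it springs on to the next stop, less and it springs back. At rest within about 4 deg of a stop.
- turret_top (a point): Top of the nut at the turret's centre, on its axis, 99 mm above the table. Turret: steel drum 72 mm across, 42 to 74 mm up; on it a dark cap 68 mm across with flat top 80 mm up, and a hub of 13 mm radius. Small raised pips on the cap (5.6 mm wide) number the stations: 3 at the cone, then anticlockwise from above 4, 1, 2.
- lug (a point): Middle of the top edge of one of the four lugs (the tabs to push), 102 mm above the table, 34 mm from the turret axis. Lugs: upright radial dark iron fins on the cap, 8 mm thick, from 12 to 56 mm out from the axis, 80 to 102 mm above the table, a quarter turn apart, midway between the punches. This one is the first anticlockwise (seen from above) from the cone, at 45 deg.
- punches: Four steel punches sticking out level from the turret's side, axes 58 mm up, 19 to 25 mm thick, a quarter turn apart; not to be pushed. Frame turns with the turret: origin on the table below its axis, z up, +y along the cone. Blunt ones reach 52 to 55 mm from the axis: station 4 wide, chamfered; 1 flat; 2 flat with a thin pin. Station 3 is the long cone.
- cone_tip (a point): The point of the long cone punch (station 3), 66 mm from the turret axis, 58 mm above the table.
- pipe_end (a point): The flared mouth of the pipe that sticks out of the clamp towards the turret, 9 mm across, on the tool's y axis 77.5 mm from the turret axis, 58 mm above the table.
- grease_nipple: Bystander: steel grease nipple standing on its button head, hex 26 mm, 36 mm tall. Origin at its foot.
- boot: Bystander: black rubber bellows boot on a steel collar, 52 mm across, 58 mm tall. Origin at its foot.
- shoe_key: Bystander: dark iron brake-shoe key lying flat, a slightly bowed tapering bar 165 mm long, 12 mm thick. Origin near its middle, length along its y.
- spanner: Bystander: blue plastic open-ended spanner lying flat, 150 mm long. Origin under its middle, length along its x.

How it is judged:
At the end, for the whole second after the job is handed in: The cone punch points at the pipe end: its tip lies within 8 mm (about 7 degrees) sideways of the pipe's axis, on the clamp side; the turret is at rest and the tool stands flat (x of cone_tip in the frame of flaring_tool between -0.008 and 0.008 m and y of cone_tip in the frame of flaring_tool above 0.05 m and velocity of joint turret between -0.05 and 0.05 rad/s and angle between flaring_tool's own z axis and vertical below 0.03 rad); the robot touches nothing.
It fails at once if the flaring tool is shoved or lifted (more than 12 mm at the turret, 20 mm at the pipe end) (distance of flaring_tool from where it was at the start of the episode above 0.012 m or distance of pipe_end from where it was at the start of the episode above 0.02 m).
It fails at once if the robot pushes on the punches (more than 1.5 N) (contact force between any of the fingers, the arm and punches above 1.5 N).
It fails at once if a part lying around the tool is moved or lifted by more than 15 mm (distance of any of grease_nipple, boot, shoe_key, spanner from where it was at the start of the episode above 0.015 m).
It also fails if it takes over 61 s, if anything falls off the work surface, if the arm or the gripper's body presses on something with over 40 N, if the wrist force passes 120 N, or if a joint passes its speed limit or range.

## Working session

There is one attempt and no reset: what is moved stays moved. The work goes in short steps, Python scripts to look and compute and a shell command to move; the robot and the scene stay as the last step left them, time stands still between calls to the robot, and variables do not carry over. Pictures are saved under pics/ and viewed, about 8 in all and at most 12, crops included, and the job is handed in when it is done.

```bash
mkdir -p pics; cat > h.py <<'E'
import numpy as np, cv2
from workcell import readout, imaging, arm
from scipy.spatial.transform import Rotation as R
def cal(n,st=None):
    c=imaging.calibration(n); K=np.array([[c['fx'],0,c['cx']],[0,c['fy'],c['cy']],[0,0,1.]]); D=np.array(c['D'],float)
    if n=='wrist':
        T=np.eye(4); T[:3,:3]=R.from_quat(st['eef_rot']).as_matrix(); T[:3,3]=st['tool_pos']
        E=np.linalg.inv(T@np.array(c['T_tool_cam']))
    else: E=np.array(c['extrinsics'])
    return K,D,np.diag([1,-1,-1,1.])@E
def ray(C,uv):
    K,D,E=C; p=cv2.undistortPoints(np.array([[uv]],float),K,D)[0,0]
    Ei=np.linalg.inv(E); return Ei[:3,3],Ei[:3,:3]@np.array([p[0],p[1],1])
def onz(C,uv,z):
    o,d=ray(C,uv); return o+d*(z-o[2])/d[2]
def proj(C,P):
    K,D,E=C; return cv2.projectPoints(np.array(P,float).reshape(-1,1,3),cv2.Rodrigues(E[:3,:3])[0],E[:3,3],K,D)[0][:,0]
E
python3 - <<'E'
from h import *
st=readout.sense(); print(st['tool_pos'],st['eef_rot'],st['clock'],st['width'])
for n in ('scene','side','wrist'):
    im=imaging.get_image(n); cv2.imwrite(f'pics/{n}0.png',im)
    C=cal(n,st); print(n,np.linalg.inv(C[2])[:3,3],C[0][0,0])
E
```

```text
[0.21990458 0.58450155 0.22182997] [ 1.78899384e-01  9.83867060e-01 -7.82072453e-04 -8.42229926e-05] 0.0 0.08809969707806256
scene [ 1.01057983 -0.23047134  0.45387686] 479.2861728140491
side [ 0.04766796 -0.60481762  0.56235667] 571.4596799117406
wrist [0.14806102 0.61221223 0.38378312] 357.8229219539635
```

View pics/scene0.png

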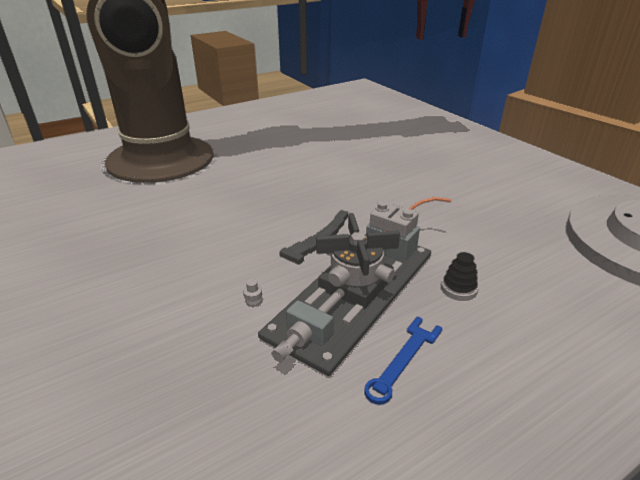

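View pics/side0.png

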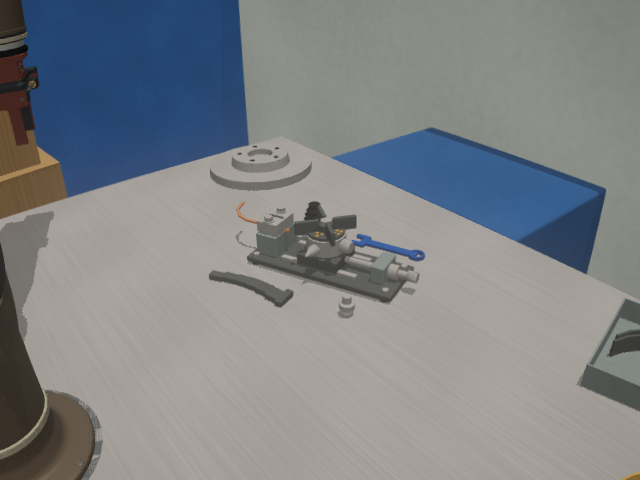

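The scene view shows the tool with the turret nut at about (359,238), the clamp at (395,215) and the boot at (461,275). In the side view the turret is at about (325,230). I'll make one enlarged picture of both.

```bash
python3 - <<'E'
from h import *
a=cv2.imread('pics/scene0.png')[180:380,245:465]; b=cv2.imread('pics/side0.png')[190:320,230:430]
a=cv2.resize(a,(0,0),fx=3,fy=3,interpolation=2)[:,:660]; b=cv2.resize(b,(0,0),fx=4,fy=4,interpolation=2)
cv2.imwrite('pics/a.png',a); cv2.imwrite('pics/b.png',b)
E
```

```text
(no output)
```

View pics/a.png

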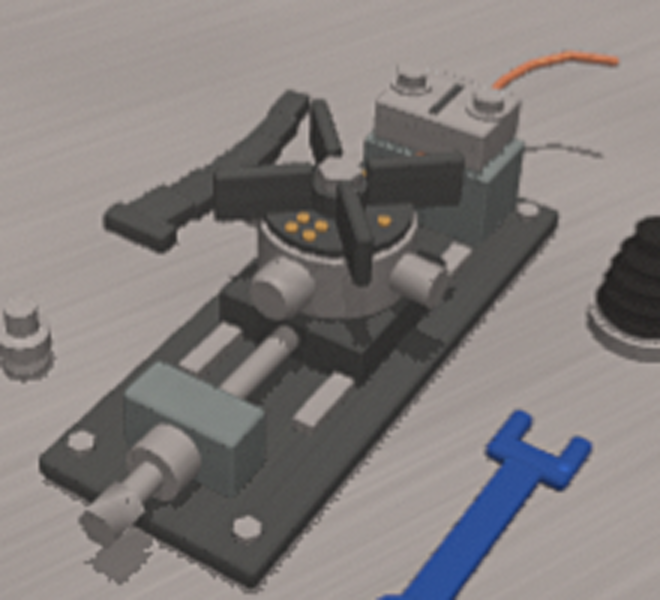

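View pics/b.png

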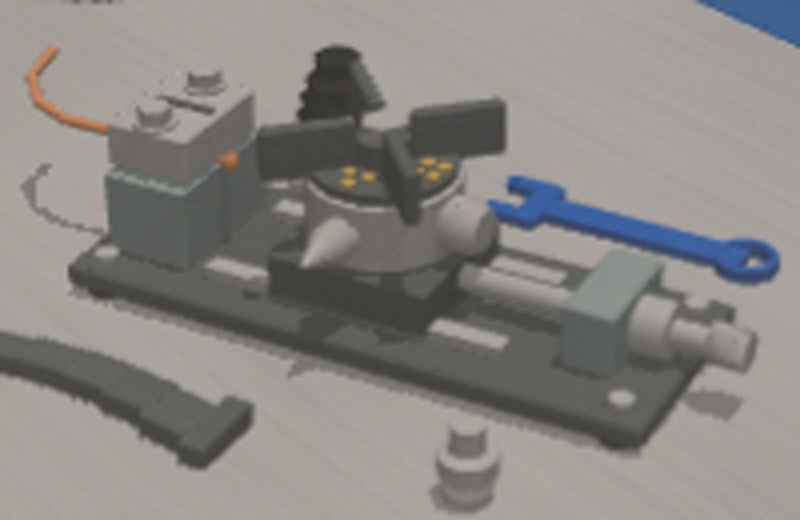

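```bash
python3 - <<'E'
from h import *
S=cal('scene');T=cal('side')
a=lambda x,y:(245+x/3,180+y/3)
b=lambda x,y:(230+x/4,190+y/4)
P=lambda n,v:print(n,np.round(v*1000,1))
P('nut a',onz(S,a(341,172),.099));P('nut b',onz(T,b(378,132),.099))
for n,p in dict(nl=(42,462),nr=(250,578),fr=(557,212)).items():P('plate a '+n,onz(S,a(*p),.016))
for n,p in dict(nl=(640,432),fl=(72,268)).items():P('plate b '+n,onz(T,b(*p),.014))
for n,p in dict(bolt1=(412,73),bolt2=(488,96)).items():P('a '+n,onz(S,a(*p),.091))
for n,p in dict(bolt1=(153,104),bolt2=(205,73)).items():P('b '+n,onz(T,b(*p),.091))
for n,p in dict(L=(216,172),R=(462,155),F=(365,245),B=(318,100)).items():P('lug a '+n,onz(S,a(*p),.102))
for n,p in dict(L=(260,128),R=(506,100),F=(405,180)).items():P('lug b '+n,onz(T,b(*p),.102))
P('cone b',onz(T,b(305,263),.058)); P('nipple',onz(S,a(22,300),.036));P('boot',onz(S,(463,255),.058))
P('key',onz(S,a(145,215),.012));P('key far',onz(T,(212,273),.012))
E
```

```text
nut a [600.5  92.6  99. ]
nut b [585.   82.6  99. ]
plate a nl [609.6 -64.2  16. ]
plate a nr [706.9 -24.8  16. ]
plate a fr [594.7 240.2  16. ]
plate b nl [602.1 -66.8  14. ]
plate b fl [491.6 195.5  14. ]
a bolt1 [540.1 181.6  91. ]
a bolt2 [577.3 198.6  91. ]
b bolt1 [533.5 181.5  91. ]
b bolt2 [569.4 192.   91. ]
lug a L [574.6  44.3 102. ]
lug a R [622.2 142.6 102. ]
lug a F [651.3  66.9 102. ]
lug a B [550.  116.5 102. ]
lug b L [544.9 114.  102. ]
lug b R [643.2  65.2 102. ]
lug b F [563.7  37.9 102. ]
cone b [534.8  70.6  58. ]
nipple [532.3 -33.9  36. ]
boot [666.3 225.4  58. ]
key [476.7  62.1  12. ]
key far [413.9 193.1  12. ]
```

From pixel rays: the tool centre is about (0.597, 0.092) with yaw about 23°. The cone is on the tool's −x side (station 4 towards −y, 1 at +x), so the turret is at +90° and needs a clockwise quarter turn. The plan is to push the (−x,−y) lug clockwise. First I'll move above the start point with the fingers shut, then look from close by.

```bash
python3 -m creep '[{"linear":[5,-7,0],"delta_rot":[0,0,0]},{"linear":[38.7,-54.2,0],"delta_rot":[0,0,0]},{"linear":[38.7,-54.2,0],"delta_rot":[0,0,0]},{"linear":[38.7,-54.2,0],"delta_rot":[0,0,0]},{"linear":[38.7,-54.2,0],"delta_rot":[0,0,0]},{"linear":[38.7,-54.2,0],"delta_rot":[0,0,0]},{"linear":[38.7,-54.2,0],"delta_rot":[0,0,0]},{"linear":[38.7,-54.2,0],"delta_rot":[0,0,0]},{"linear":[38.7,-54.2,0],"delta_rot":[0,0,0]},{"linear":[38.7,-54.2,0],"delta_rot":[0,0,0]},{"linear":[38.7,-54.2,0],"delta_rot":[0,0,0]},{"linear":[38.7,-54.2,0],"delta_rot":[0,0,0]}]' 255 20
```

```text
clock: 1.35
tool_pos: [0.5692, 0.0947, 0.2221]
eef_rot: [0.179, 0.984, -0.001, -0.0]
force: [0.3, 0.8, -0.5]
width: 0.0004
```

```bash
python3 -m creep '[{"linear":[3.8,-5.2,0],"delta_rot":[0,0,0]},{"linear":[3.8,-5.2,0],"delta_rot":[0,0,0]},{"linear":[3.8,-5.2,0],"delta_rot":[0,0,0]},{"linear":[3.8,-5.2,0],"delta_rot":[0,0,0]},{"linear":[3.8,-5.2,0],"delta_rot":[0,0,0]}]'
python3 - <<'E'
from h import *
st=readout.sense(); im=imaging.get_image('wrist'); cv2.imwrite('pics/w1.png',im)
C=cal('wrist',st); print(st['tool_pos'],arm.grip_point_offset)
c=np.array([.597,.092,0]);y=np.radians(22.9);X=np.array([np.cos(y),np.sin(y),0]);Y=np.array([-X[1],X[0],0])
for n,p in dict(nut=c+[0,0,.099],lug225=c+(-X-Y)*.0396+[0,0,.102],bolts=c+Y*.107+[0,0,.082],corner=c+55e-3*X-.15*Y+[0,0,.016],tcp=st['tool_pos']).items(): print(n,proj(C,[p]).round())
E
```

```text
clock: 1.85
tool_pos: [0.6064, 0.045, 0.2219]
eef_rot: [0.177, 0.984, -0.0, -0.001]
force: [-0.9, 0.8, -0.7]
width: 0.0002
[0.60644877 0.04503633 0.22187003] 0.0187
nut [[367. 202.]]
lug225 [[297. 200.]]
bolts [[464. 108.]]
corner [[290. 313.]]
tcp [[316. 297.]]
```

View pics/w1.png

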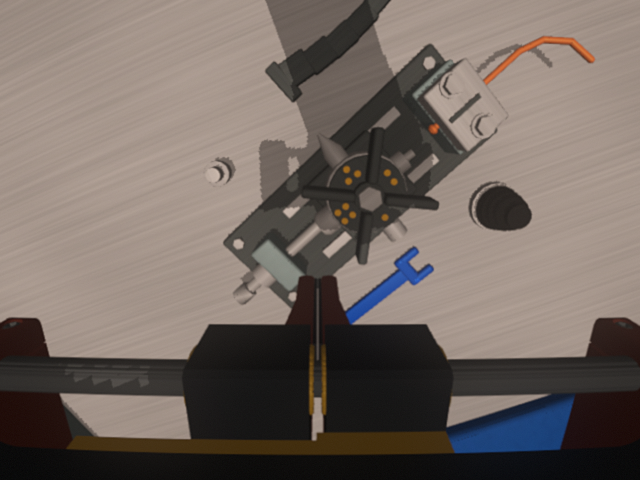

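The wrist view shows the nut at (371,200), lug tips at (304,190), (377,130), (438,205) and (363,263), and the cone at (322,138). The cone is on the −x side, as expected.

```bash
python3 - <<'E'
from h import *
st=readout.sense(); C=cal('wrist',st)
n=onz(C,(371,200),.099);print(n)
for p in ((304,190),(377,130),(438,205),(363,263)):
    v=onz(C,p,.102)-n;print(np.round(v*1000),np.hypot(*v[:2]),np.degrees(np.arctan2(v[1],v[0]))%360)
for c in (n[:2],np.array([.598,.0925])):
  for ph,r,d in [(248,42,28),(248,42,20),(238,42,13),(228,42,13),(218,42,13),(208,42,13),(198,42,13),(190,42,13),(184,42,13)]:
    a=np.radians(ph);u=np.array([np.cos(a),np.sin(a)]);v=np.array([-u[1],u[0]])
    print(ph,d,((c+(r*u+d*v)/1000-st['tool_pos'][:2])*100).round(2),round(np.radians(ph-248),2))
E
```

```text
[0.59679636 0.09546505 0.099     ]
[-27. -47.   3.] 0.05442748153313233 240.6284639827228
[-50.  21.   3.] 0.054255187217479704 157.48112905314528
[22. 49.  3.] 0.05383535134187213 65.98177412868255
[ 48. -23.   3.] 0.05301752721694908 334.24134345444963
248 28 [0.05 0.1 ] 0.0
248 20 [-0.69  0.4 ] 0.0
238 13 [-2.09  0.8 ] -0.17
228 13 [-2.81  1.05] -0.35
218 13 [-3.48  1.44] -0.52
208 13 [-4.07  1.93] -0.7
198 13 [-4.56  2.51] -0.87
190 13 [-4.88  3.04] -1.01
184 13 [-5.07  3.46] -1.12
248 28 [ 0.17 -0.19] 0.0
248 20 [-0.57  0.11] 0.0
238 13 [-1.97  0.5 ] -0.17
228 13 [-2.69  0.76] -0.35
218 13 [-3.36  1.14] -0.52
208 13 [-3.95  1.63] -0.7
198 13 [-4.44  2.22] -0.87
190 13 [-4.76  2.74] -1.01
184 13 [-4.95  3.16] -1.12
```

```bash
python3 -m creep '[{"linear":[0.1,0,-4],"delta_rot":[0,0,0]},{"linear":[0.1,0,-8],"delta_rot":[0,0,0]},{"linear":[0.1,0,-11],"delta_rot":[0,0,0]},{"linear":[0.1,0,-12.5],"delta_rot":[0,0,0]},{"linear":[0.1,0,-13.3],"delta_rot":[0,0,0]},{"linear":[0.1,0,-13.3],"delta_rot":[0,0,0]},{"linear":[0.1,0,-13.3],"delta_rot":[0,0,0]}]'
python3 - <<'E'
from h import *
im=imaging.get_image('scene')[170:340,250:470]; cv2.imwrite('pics/s2.png',cv2.resize(im,(0,0),fx=3,fy=3,interpolation=2))
E
```

```text
clock: 2.6
tool_pos: [0.6084, 0.0453, 0.0904]
eef_rot: [0.177, 0.984, 0.0, 0.001]
force: [0.6, -0.2, 0.1]
width: 0.0005
```

View pics/s2.png

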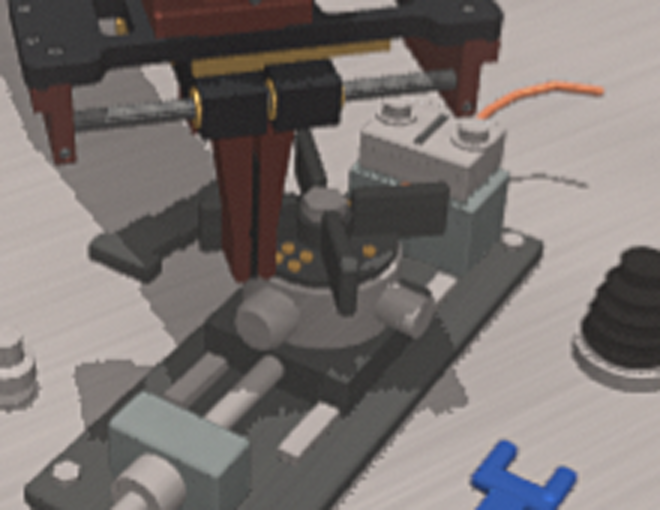

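The fingertip is between two lugs with clear air around it, beside the (−x,−y) lug. Now the arc push, first half.

```bash
python3 -m creep '[{"linear":[-0.4,0.1,-0.1],"delta_rot":[0,0,0]},{"linear":[-0.85,0.25,-0.2],"delta_rot":[0,0,0]},{"linear":[-1.2,0.35,-0.2],"delta_rot":[0,0,-0.05]},{"linear":[-1.6,0.45,-0.2],"delta_rot":[0,0,-0.1]},{"linear":[-1.9,0.55,-0.2],"delta_rot":[0,0,-0.14]},{"linear":[-2.2,0.65,-0.2],"delta_rot":[0,0,-0.17]},{"linear":[-2.4,0.7,-0.2],"delta_rot":[0,0,-0.22]},{"linear":[-2.6,0.8,-0.2],"delta_rot":[0,0,-0.28]},{"linear":[-2.95,0.9,-0.2],"delta_rot":[0,0,-0.35]},{"linear":[-3.3,1.1,-0.2],"delta_rot":[0,0,-0.43]},{"linear":[-3.6,1.3,-0.2],"delta_rot":[0,0,-0.52]},{"linear":[-3.6,1.3,-0.2],"delta_rot":[0,0,-0.52]}]'
```

```text
clock: 3.85
tool_pos: [0.5729, 0.0567, 0.0891]
eef_rot: [0.426, 0.905, -0.0, 0.002]
force: [2.6, -5.7, -1.0]
width: 0.0004
```

About 6 N tangential, as expected. Next, the second half of the push.

```bash
python3 -m creep '[{"linear":[-0.35,0.4,0],"delta_rot":[0,0,-0.09]},{"linear":[-0.65,0.65,0],"delta_rot":[0,0,-0.17]},{"linear":[-0.9,0.95,0],"delta_rot":[0,0,-0.26]},{"linear":[-1.15,1.25,0],"delta_rot":[0,0,-0.35]},{"linear":[-1.3,1.5,0],"delta_rot":[0,0,-0.42]},{"linear":[-1.45,1.75,0],"delta_rot":[0,0,-0.49]},{"linear":[-1.65,2.2,0],"delta_rot":[0,0,-0.59]},{"linear":[-1.65,2.2,0],"delta_rot":[0,0,-0.59]},{"linear":[-1.65,2.2,0],"delta_rot":[0,0,-0.59]}]'
python3 - <<'E'
from h import *
im=imaging.get_image('side')[170:300,230:430]; cv2.imwrite('pics/s3.png',cv2.resize(im,(0,0),fx=4,fy=4,interpolation=2))
E
```

```text
clock: 4.75
tool_pos: [0.5563, 0.079, 0.0892]
eef_rot: [0.67, 0.743, -0.001, 0.002]
force: [-0.1, 0.4, 0.3]
width: 0.0005
```

View pics/s3.png

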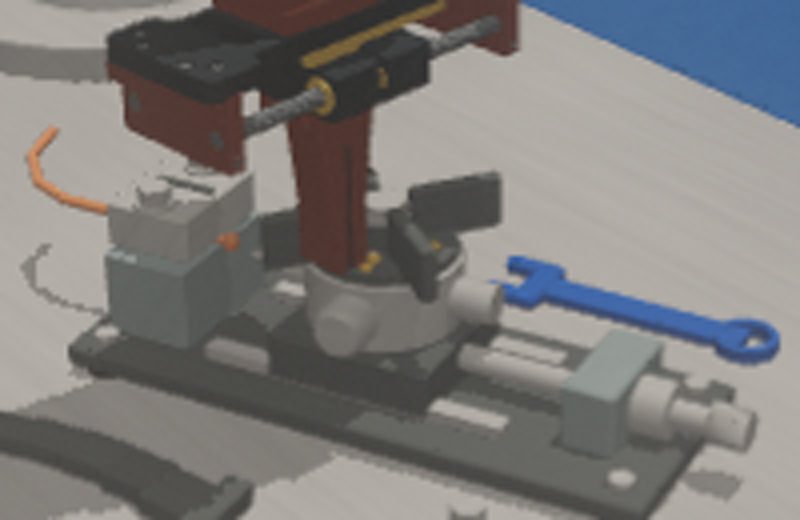

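The turret has sprung on, the force is zero and a blunt punch now faces −x. I'll lift straight up, move back and check.

```bash
python3 -m creep '[{"linear":[0,0,2],"delta_rot":[0,0,0]},{"linear":[0,0,6],"delta_rot":[0,0,0]},{"linear":[0,0,11],"delta_rot":[0,0,0]},{"linear":[-2,-4,13],"delta_rot":[0,0,0.14]},{"linear":[-3,-7,13],"delta_rot":[0,0,0.28]},{"linear":[-3,-7,13],"delta_rot":[0,0,0.42]},{"linear":[-3,-7,13],"delta_rot":[0,0,0.56]},{"linear":[-3,-7,13],"delta_rot":[0,0,0.7]},{"linear":[-3,-7,13],"delta_rot":[0,0,0.84]},{"linear":[-3,-7,13],"delta_rot":[0,0,0.98]},{"linear":[-3,-7,13],"delta_rot":[0,0,1.1]},{"linear":[-3,-7,13],"delta_rot":[0,0,1.1]}]'
python3 - <<'E'
from h import *
st=readout.sense(); im=imaging.get_image('wrist'); cv2.imwrite('pics/w4.png',im); print(st['tool_pos'],st['force'])
a,b=[cv2.imread('pics/side0.png'),imaging.get_image('side')]; cv2.imwrite('pics/side4.png',b)
E
```

```text
clock: 6.0
tool_pos: [0.5263, 0.0082, 0.2194]
eef_rot: [0.182, 0.983, 0.0, 0.002]
force: [-0.7, 0.2, -0.1]
width: 0.0007
[0.52629966 0.00819083 0.2193728 ] [-0.69994945  0.20824559 -0.09973741]
```

View pics/w4.png

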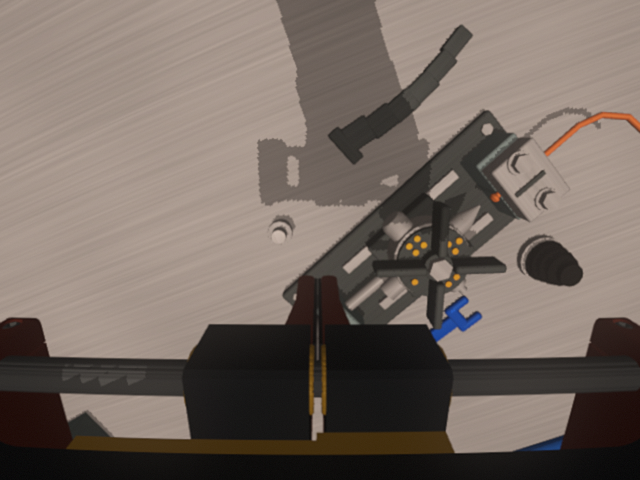

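The cone, with its three pips, now points towards the orange pipe mouth at (495,197). Its tip is near (479,207) and the nut is at (441,268). A numeric check follows, including whether the tool moved.

```bash
python3 - <<'E'
from h import *
st=readout.sense(); C=cal('wrist',st)
n=onz(C,(441,268),.099);p=onz(C,(495,197),.058);t=onz(C,(479,207),.058)
print(n,p,t)
def ang(v): return np.degrees(np.arctan2(v[1],v[0]))
print('pipe',ang(p-n),np.hypot(*(p-n)[:2]),'tip',ang(t-n),np.hypot(*(t-n)[:2]))
for q in ((373,266),(438,202),(505,265),(434,327)):
    v=onz(C,q,.102)-n; print('lug',ang(v)%90)
# bystander/plate motion: difference of side images before / after
a=cv2.imread('pics/side0.png');b=cv2.imread('pics/side4.png')
for nm,(x0,y0,x1,y1) in dict(clamp=(250,200,300,260),nut_block=(365,245,425,300),nipple=(335,290,358,318),spanner=(365,232,428,262)).items():
    s,r=cv2.phaseCorrelate(*[np.float32(cv2.cvtColor(i[y0:y1,x0:x1],6)) for i in (a,b)]); print(nm,np.round(s,2),round(r,2))
c=cv2.resize(b[190:320,230:430],(0,0),fx=4,fy=4,interpolation=2); cv2.imwrite('pics/s5.png',c)
E
```

```text
[0.59398881 0.0954847  0.099     ] [0.56517963 0.1700244  0.058     ] [0.56893284 0.15365003 0.058     ]
pipe 111.13123668241532 0.07991330713730974 tip 113.30499778549552 0.06333251711151043
lug 65.71839631174738
lug 77.75387865914291
lug 72.63409643213015
lug 67.10030258544492
clamp [0.03 0.19] 0.99
nut_block [-0. -0.] 1.0
nipple [0.   0.02] 1.0
spanner [-0.   -0.01] 1.0
```

View pics/s5.png

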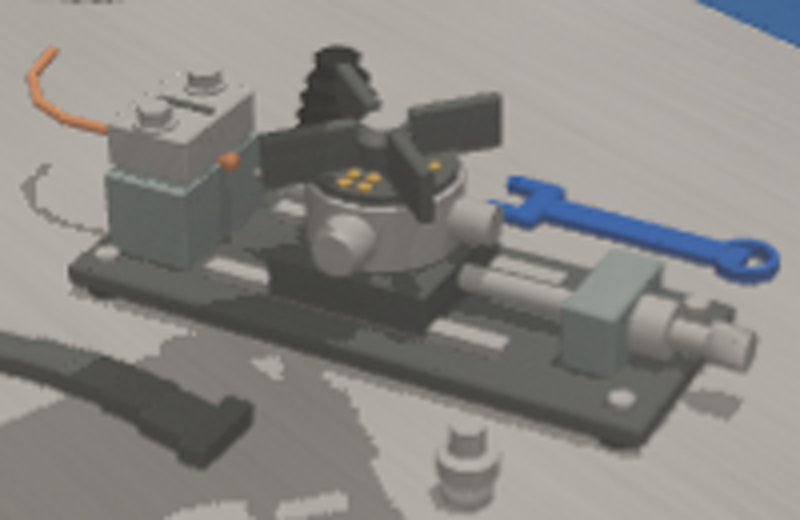

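```bash
python3 -c "
from workcell import arm,readout
print(readout.sense()['clock']);arm.hand_in()"
```

```text
6.1
the job is handed in; nothing more can be done
```

The cone punch now points at the pipe end, and I handed the job in at about 6 s on the robot clock. I pushed one lug clockwise with the shut fingertips, past the halfway point. The turret then sprung on to the next click-stop and I lifted straight up and away.

**Cone direction:** the last wrist picture puts the cone tip about 2° (roughly 2.5 mm) off the pipe's line, inside the 8 mm allowed. A rougher check on the lug edges scattered, with a mean about 3° off, and is also inside the limit.

**Tool and parts:** before and after side pictures show no shift of the nut block, grease nipple or spanner, and less than 0.2 px at the clamp. I did not measure the boot or the shoe key in this way. They look unmoved in the pictures, and the gripper stayed well above them.

**Forces:** the push read about 6 N when I stopped partway, and the force was near zero after coming away.

I only saw the turret still in pictures, and its speed was not measured.

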